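# Work an optical rail past the lens post into its bay

### The job

On the perforated bench plate, push the aluminium rail gently with the fingertips, keeping it flat on the plate (never pinch, lift or tip it): first its end nearer the lens post goes in behind the post, then the other end swings in past the blue end block. Finish with the rail fully home in the blue bay, flush along the back fence between the two end blocks, and let go of it. The lens post is aligned, so do not shove against it, and leave the other things on and around the plate where they are.

Things in the scene. Friction and masses are not known exactly. Their poses are not given: they have to be found in the camera images.
- bench_plate: Dark grey perforated bench plate, fixed, 230 mm (its x) by 460 mm (its y), 10 mm thick; origin at the centre of its underside, on the chest top. On it the blue rail bay: a back fence and two end blocks, all 16 mm high. The point bay lies at plate x = +0.097, y = -0.055.
- bay (a point): Middle of the back fence's front face, at plate-top height. x points into the fence (away from the robot), y along it (left), z up. In this frame the fence face is x = 0; each end block is 20 mm wide and reaches from the fence out to x = -0.050, inner faces at y = +0.135 and -0.135: a bay 270 mm long, open towards -x.
- lens_post: Lens post screwed to the plate (fixed) before the bay's mouth, in its -y half: steel foot 30 mm in diameter, pillar, small ring lens 31 mm wide, 55 mm tall in all. Origin: centre of the foot, at plate-top height. It stands at bay x = -0.080, so 65 mm lie free between foot and fence. Axes as the plate's.
- rail: Loose aluminium rail, 260 mm long (its y), 25 mm wide (its x), 20 mm high (top 7 mm only 19 mm wide), about 0.35 kg, lying flat on the plate; it slides with ordinary friction. Origin: centre of its underside. At the start its x axis points roughly at the fence.
- rail_lead (a point): Centre of the end face of the rail at its lead end (its -y end, 130 mm from the rail's centre), which goes in first, behind the lens post. Axes as the rail's.
- rail_tail (a point): Centre of the end face of the rail at its tail end (its +y end, 130 mm from the rail's centre). Axes as the rail's.
- stopper: Bystander: black rubber stopper, 26 mm in diameter and height, standing on the plate. Origin at its underside.
- weight: Bystander: 50 g metal weight with a knob, 19 mm in diameter, 26 mm tall, standing on the plate's -y edge. Origin at its underside.
- tweezers: Bystander: steel tweezers, 123 mm long along their y axis, 14 mm wide, 8 mm high, lying on the plate behind the bay's +y end block. Origin at the underside, mid-length.
- lamp: Bystander: glass spirit lamp, 73 mm in diameter, 72 mm tall, on the chest top to the left of the plate. Origin at its underside.
- tape: Bystander: roll of brown tape, 96 mm in diameter, 48 mm high, on the chest top to the right. Origin at its underside.
- goggles: Bystander: green goggles, 163 x 128 x 76 mm, lying on the stack of boards (84 mm high) at the back, on the right. Origin at the underside.
- scale: Bystander: pocket scale, 124 x 62 x 19 mm, lying on the stack of boards (84 mm high) at the back, on the left. Origin at the underside.
- spoons: Bystander: set of steel measuring spoons, 143 x 46 x 13 mm, on the chest top to the left. Origin at the underside.

How it is judged (in metres and radians):
On the way:
1. the lead end of the rail is in the bay behind the lens post while the tail end is still outside (x of rail_lead in the frame of bay above -0.055 m and y of rail_lead in the frame of lens_post below -0.015 m and x of rail_tail in the frame of bay below -0.05 m), for 0.1 s.
At the end, for the whole second after the job is handed in: The rail lies flat on the plate between the two end blocks, within 3 mm of the back fence at both of its ends, and at rest (x of each of rail_lead, rail_tail in the frame of bay above -0.0155 m and y of rail in the frame of bay between -0.007 and 0.007 m and z of rail in the frame of bay below 0.003 m and angle between rail's own z axis and vertical below 0.03 rad and linear speed of rail below 0.01 m/s); the robot touches nothing.
It fails at once if the rail is lifted (its centre or an end more than 8 mm) or tipped (z of rail in the frame of bay above 0.008 m or z of any of rail_lead, rail_tail in the frame of bay above 0.018 m or angle between rail's own z axis and vertical above 0.15 rad).
It fails at once if the fingers squeeze the rail or press on it with more than 35 N (contact force between the fingers and rail above 35 N).
It fails at once if the lens post is shoved with more than 25 N (contact force between anything else and lens_post above 25 N).
It fails at once if a bystander is moved by more than 15 mm (distance of any of stopper, weight, tweezers, lamp, tape, goggles, spoons, scale from where it was at the start of the episode above 0.015 m).
It also fails if it takes over 58 s, if anything falls off the work surface, if the arm or the gripper's body presses on something with over 40 N, if the wrist force passes 120 N, or if a joint passes its speed limit or range.

### The arm

A 6-joint arm with a two-finger parallel gripper is mounted at the origin on a cart in front of the work surface, level with it; the furniture and walls round the work are solid. World frame = base frame: x ahead of the robot, y to its left, z up, the work surface at z = 0. Lengths are in mm, angles in rad, forces in N, time in s.
With the tool pointing down it reaches from about 375 to 925 mm from the base axis. Payload 5.7 kg.
Tool frame: the origin (TCP) lies on the centre line of the jaws, within the pads' length; the fingertips stand 22 mm ahead of it and the grasp point (between the pads) lies 3 mm ahead of it (arm.tcp_to_tips is the distance from the TCP to the fingertips, in mm); y points along the fingers, x is the direction in which the jaws open and shut, and the axes are right-handed (so a half turn about y gives the same grasp; the last joint's range is limited). The gripper opens to 88 mm and grips with 3 to 60 N. Pads are 20 mm wide; open, the fingers measure 115 mm over their backs; the gripper's body (75 mm by 178 mm) begins 61 mm behind the grasp point.
Start: joints at [-1.216, 0.359, 1.51, -0, 1.272, -0.115], TCP at [271.606, -534.972, 244.623] pointing down, gripper open.
Joint ranges: [-2.97, 2.97], [-1.01, 2.36], [0.21, 2.38], [-0.96, 4.11], [0.2, 2.71], [-2.98, 2.98]. Speed limits (rad/s): [2.39, 2.39, 3.14, 3.14, 3.14, 3.14].

### API

Orientations are given as a 3x3 rotation matrix whose columns are the frame's x, y, z axes.
In Python, from plant import arm gives the robot as it stands.
- The arm moves only by the tool jog_arm, never from a script. Its argument "motion" is a list of rows, each an object with "delta_rot": the turn, a rotation vector about the tool's x, y, z in degrees, a list of three; "offset": the shift along the tool's x, y, z in cm, a list of three; "jaw": the opening, from -1 (shut) to 1 (fully open). A call has 1 to 12 rows; each row is the pose to reach, as a shift and turn from the pose commanded when the call began, along the tool's axes at that moment; what a row does not reach only later rows make up. A row lasts 1/8 s, in which the tool goes at most 62.5 mm and 10.7 degrees, less where a joint would pass 70% of its speed; a pose out of reach is approached as far as the arm can. A call with a gripper value outside its range is refused whole. The fingers move at their own pace and stop on an object; "grip_force" is the grip in N (left out, the last holds). Time passes only in rows, so rows that repeat a pose let the fingers close. It gives the time, the measured TCP pose, the force and the opening at its end, in the units of the state.
- arm.observe(): the state, without advancing time (a new reading comes with each control period).
- arm.grab_frame(name): name is "side" or "top" or "wrist"; returns the picture (384x512x3 uint8, red, green, blue); there is no depth.
- arm.calibration(name): a dict with "camera_matrix" (3x3 intrinsics, pixels), "extrinsics" (4x4, takes a point from camera to world coordinates). Camera axes: x right, y down, z forward; pixel columns grow to the right and rows downward; lengths in mm; the calibration is good to about 2 mm. A picture is of the moment at which its call begins: read the wrist's pose just before it. calibration takes no time and is no camera call; for the wrist camera it gives the pose at the moment of the call.
- arm.close_job(): hands the job in, once; it reports no verdict.
Trained networks look in the newest picture that a camera, given by its name, has taken for a name from the list of things; names that differ only in an ending like _2 or _b are one class to them, and where a whole thing is asked for, a point or a joint stands for the part that bears it (a point fixed in the world has none). Each returns a list of dicts, best first, with "confidence" (0 to 1); they miss things now and then, are a little off and sometimes report something else, mostly with a low value. They report only what shows in the picture. A call takes as long as a camera call.
- arm.find_in(camera, thing): "location" ([row, column] in pixels, amid what is visible of it).
- arm.regions_of(camera, thing): "pixels" (384x512 bool, what is visible of it) and "location" ([row, column] in pixels, amid what is visible of it).
- arm.spot_point(camera, thing): "location" ([row, column] in pixels: a listed point, or the origin of a listed thing).
The state is a dict: "time": time; "qpos": joint angles; "joint_vel": joint speeds; "joint_efforts": joint torques, N m; "tool_pos": TCP position; "eef_rot": TCP orientation; "ft_force": force on the tool from outside, world axes, zero at the start; "moment": the same for the moment, N m; "width": opening from 0.0 (shut) to 1.0 (fully open).
Only numpy, scipy, OpenCV 4.12 (cv2) and the standard library are available. Lean on these libraries where they do the work, as an engineer would, in place of code of your own. Each camera call takes 0.05 s, during which the arm holds its last target.

## Working session

There is one attempt and no reset: what is moved stays moved. The work goes in short steps, Python scripts to look and compute and a tool call to move; the robot and the scene stay as the last step left them, time stands still between calls to the robot, and variables do not carry over. Pictures are saved under pics/ and viewed, and the job is handed in when it is done.

Besides the shell and the picture viewer there is one more tool, called after ">>>" by a JSON object that holds its "name" and its "arguments". jog_arm: Moves the arm, as the interface text tells. Its arguments: {"type":"object","properties":{"motion":{"type":"array"},"grip_force":{"type":"number"}},"required":["motion"]}

```bash
mkdir -p pics; ls; python3 - <<'E'
from plant import arm
import cv2
s=arm.observe()
print({k:(v if not hasattr(v,'round') else v) for k,v in s.items()})
for n in ["side","top","wrist"]:
    im=arm.grab_frame(n); cv2.imwrite(f"pics/{n}0.png",cv2.cvtColor(im,cv2.COLOR_RGB2BGR))
    c=arm.calibration(n); print(n,c)
E
```

```text
pics
{'time': 0.0, 'qpos': array([-1.21614258e+00,  3.59491572e-01,  1.51140591e+00, -1.51590731e-05,
        1.27247426e+00, -1.15067208e-01]), 'joint_vel': array([-5.80272789e-04,  1.12754821e-03,  2.72897694e-04, -8.05747874e-06,
       -6.66844113e-04,  1.48031863e-03]), 'joint_efforts': array([-1.58647239e-03, -5.15391183e+01, -2.70738584e+01,  6.72629289e-02,
        3.50219908e-02, -1.21411240e-04]), 'tool_pos': array([ 271.36833377, -534.41910417,  243.82763354]), 'eef_rot': array([[ 4.52640910e-01, -6.31404650e-04,  8.91692664e-01],
       [-8.91691133e-01,  1.66333969e-03,  4.52641311e-01],
       [-1.76898763e-03, -9.99998417e-01,  1.89877662e-04]]), 'ft_force': array([-0.60685219, -0.12318271,  0.65256047]), 'moment': array([ 0.00224222,  0.03688715, -0.0144359 ]), 'width': 0.9954767272887959}
side {'camera_matrix': array([[419.01454   ,   0.        , 254.00398155],
       [  0.        , 419.01454   , 195.26289755],
       [  0.        ,   0.        ,   1.        ]]), 'extrinsics': array([[ 9.98192566e-01,  3.07047038e-02, -5.16606392e-02,
         6.33571617e+02],
      
[... 618 characters left out ...]
 [ 1.25741847e-03, -2.11267598e-01, -9.77427450e-01,
         1.07498551e+03],
       [ 0.00000000e+00,  0.00000000e+00,  0.00000000e+00,
         1.00000000e+00]])}
wrist {'camera_matrix': array([[344.56445173,   0.        , 251.3972811 ],
       [  0.        , 344.56445173, 196.90777594],
       [  0.        ,   0.        ,   1.        ]]), 'extrinsics': array([[ 4.54545716e-01, -8.50425184e-01, -2.64887142e-01,
         3.45189853e+02],
       [-8.90722953e-01, -4.34282018e-01, -1.34207864e-01,
        -4.98309231e+02],
       [-9.01974650e-04,  2.96944667e-01, -9.54894262e-01,
         3.83672276e+02],
       [ 0.00000000e+00,  0.00000000e+00,  0.00000000e+00,
         1.00000000e+00]])}
```

View pics/top0.png

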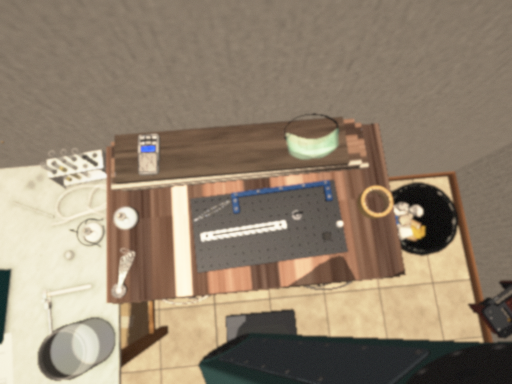

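View pics/side0.png

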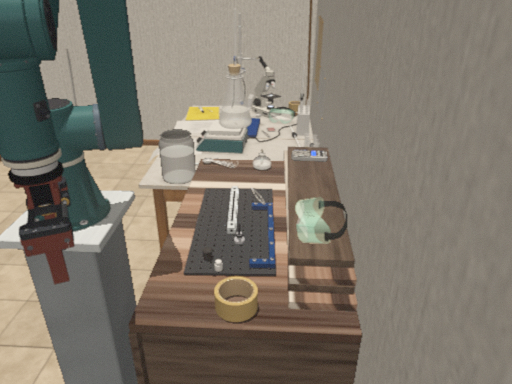

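View pics/wrist0.png

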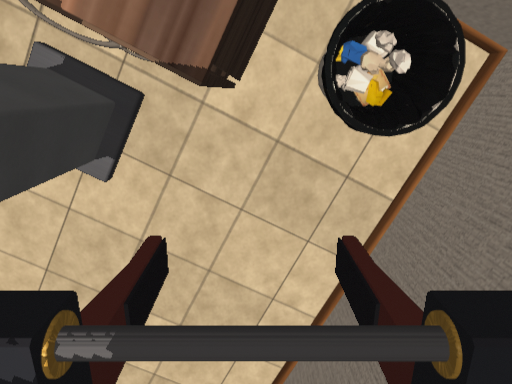

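```bash
cat > h.py <<'E'
import numpy as np, cv2
from plant import arm
def ray(cam,rc,z,c=None):
    c=c or arm.calibration(cam);K=c["camera_matrix"];T=c["extrinsics"]
    d=T[:3,:3]@np.linalg.inv(K)@np.array([rc[1],rc[0],1.]);o=T[:3,3]
    return (o+d*(z-o[2])/d[2])
def proj(cam,P,c=None):
    c=c or arm.calibration(cam);K=c["camera_matrix"];T=c["extrinsics"]
    p=K@(T[:3,:3].T@(np.array(P,float)-T[:3,3]));return p[:2]/p[2]
E
python3 - <<'E'
from h import *
im={n:arm.grab_frame(n) for n in ["top","side"]}
Z=dict(bay=10,lens_post=10,rail_lead=20,rail_tail=20,rail=10,bench_plate=0,stopper=10,weight=10)
for t,z in Z.items():
    for n in im:
        for r in arm.spot_point(n,t)[:2]:
            print(t,n,np.round(r["location"],1),round(r["confidence"],2),ray(n,r["location"],z).round(1)[:2])
b=cv2.cvtColor(im["top"],cv2.COLOR_RGB2BGR)[165:285,180:360]
cv2.imwrite("pics/topc.png",cv2.resize(b,None,fx=4.4,fy=4.4,interpolation=cv2.INTER_CUBIC))
b=cv2.cvtColor(im["side"],cv2.COLOR_RGB2BGR)[175:285,170:300]
cv2.imwrite("pics/sidec.png",cv2.resize(b,None,fx=5.4,fy=5.4,interpolation=cv2.INTER_CUBIC))
E
```

```text
bay top [189.5 276.2] 0.73 [623.1 -81.2]
bay top [235.8 199.4] 0.47 [499.9 168.4]
bay side [237.  269.9] 0.62 [ 621.  -114.1]
lens_post top [211.4 293. ] 0.53 [ 548.7 -125.9]
lens_post side [240.2 240.2] 0.48 [ 539.9 -135.1]
rail_lead top [222.8 281.9] 0.64 [515.1 -86.7]
rail_lead side [155.7 308.2] 0.71 [757.1 455.8]
rail_lead side [231.3 230.7] 0.56 [ 510.8 -107.5]
rail_tail top [235.4 200.1] 0.95 [499.8 164.7]
rail_tail side [188.6 234.8] 0.64 [496.  153.7]
rail top [232.5 244.4] 0.86 [497.2  30.3]
rail top [141.5 311.7] 0.33 [ 771.9 -213. ]
rail side [208.8 230.5] 0.78 [494.3  35.2]
bench_plate top [226.4 266.4] 0.81 [510.9 -39.3]
bench_plate side [227.5 235. ] 0.73 [517.3 -55.9]
stopper top [238.6 325.8] 0.38 [ 455.7 -216.1]
stopper side [256.3 209.1] 0.4 [ 465.9 -213.8]
weight top [221.7 342.4] 0.45 [ 502.6 -274.3]
weight side [268.8 218.5] 0.64 [ 497.2 -263.7]
```

View pics/topc.png

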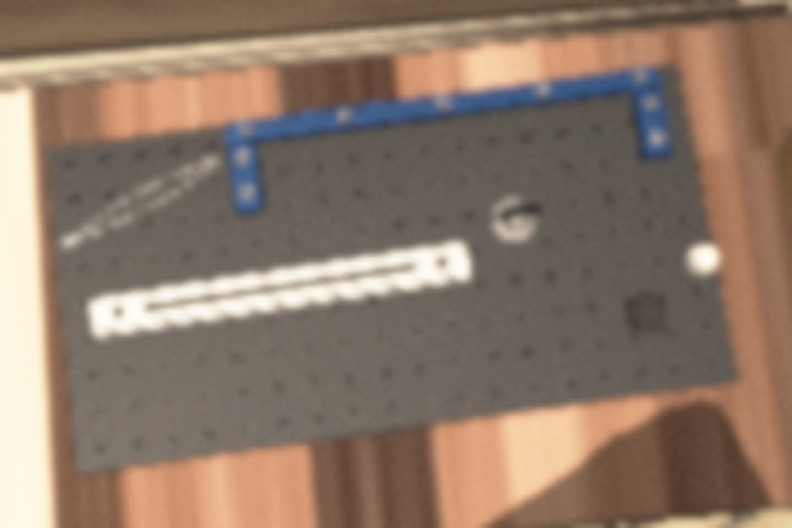

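View pics/sidec.png

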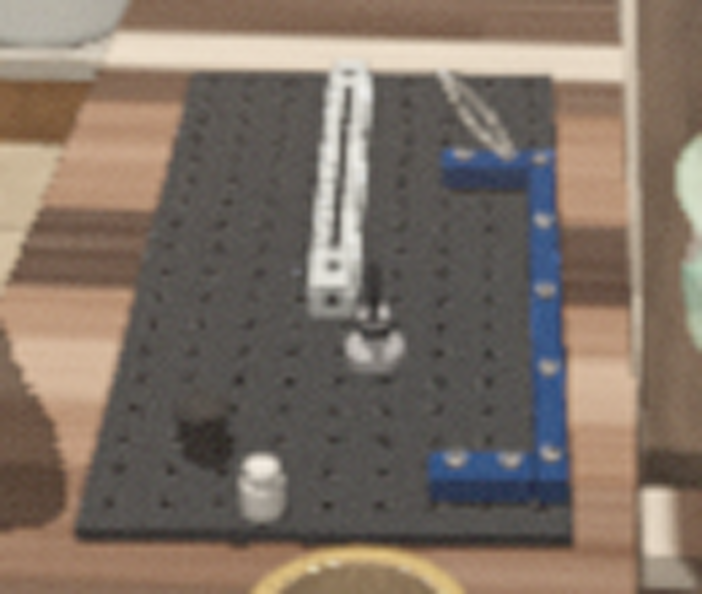

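```bash
cat >> h.py <<'E'
from scipy.optimize import least_squares
def fitpose(obs,x0):
    """obs: list of (cal, (x,y,z local), (u,v)); pose x,y,th ; z=world"""
    def f(p):
        r=[]
        for c,l,uv in obs:
            s,co=np.sin(p[2]),np.cos(p[2])
            r+=list(proj(None,[p[0]+co*l[0]-s*l[1],p[1]+s*l[0]+co*l[1],l[2]],c)-uv)
        return r
    s=least_squares(f,x0);return s.x,np.array(s.fun).reshape(-1,2)
E
python3 - <<'E'
from h import *
t=arm.calibration("top");s=arm.calibration("side")
ft=lambda x,y:np.array([180+(x+.5)/4.4-.5,165+(y+.5)/4.4-.5])
fs=lambda x,y:np.array([170+(x+.5)/5.4-.5,175+(y+.5)/5.4-.5])
T=[(t,(115,230,10),ft(48,150)),(t,(115,-230,10),ft(677,68)),(t,(-115,-230,10),ft(737,380)),(t,(-115,230,10),ft(78,472))]
S=[(s,(-115,230,10),fs(193,72)),(s,(115,230,10),fs(551,76)),(s,(-115,-230,10),fs(78,530)),(s,(115,-230,10),fs(572,533))]
for o in (T,S,T+S):
    p,r=fitpose(o,[520,-40,0.05]);print(p.round(3),np.abs(r).max().round(2))
co,si=np.cos(p[2]),np.sin(p[2])
print("bay",p[0]+co*97+si*55,p[1]+si*97-co*55)
# rail top corners z=30, top half-width 9.5
R=[(t,(9.5,130,30),ft(88,298)),(t,(9.5,-130,30),ft(468,241))]
print(fitpose(R,[500,30,0.05]))
E
```

```text
[ 5.1542e+02 -4.2719e+01  4.2000e-02] 0.99
[ 5.16272e+02 -4.90370e+01  4.60000e-02] 1.13
[ 5.15759e+02 -4.45520e+01  4.40000e-02] 1.35
bay 615.1006227918413 -95.20012265851155
(array([5.05989152e+02, 3.19485488e+01, 5.74748300e-02]), array([[ 0.63412118, -0.07473331],
       [-0.63949303,  0.10933404]]))
```

```bash
cat >> h.py <<'E'
def delta(target):
    s=arm.observe();R=np.array(s["eef_rot"]);return (R.T@(np.array(target)-s["tool_pos"])/10).round(2)
def yaw(): 
    R=np.array(arm.observe()["eef_rot"]);return np.arctan2(R[1,2],R[0,2])
E
python3 - <<'E'
from h import *
print(delta([500,0,320]),yaw())
E
```

```text
[-37.36  -7.53  44.58] 0.4697879532123147
```

>>> {"name": "jog_arm", "arguments": {"motion": [{"offset":[-4,-7.5,4],"delta_rot":[0,4,0],"jaw":1},{"offset":[-8,-7.5,9],"delta_rot":[0,8,0],"jaw":1},{"offset":[-12,-7.5,14],"delta_rot":[0,12,0],"jaw":1},{"offset":[-16,-7.5,19],"delta_rot":[0,16,0],"jaw":1},{"offset":[-20,-7.5,24],"delta_rot":[0,20,0],"jaw":1},{"offset":[-24,-7.5,29],"delta_rot":[0,24.4,0],"jaw":1},{"offset":[-28,-7.5,34],"delta_rot":[0,24.4,0],"jaw":1},{"offset":[-32,-7.5,38.5],"delta_rot":[0,24.4,0],"jaw":1},{"offset":[-36,-7.5,43],"delta_rot":[0,24.4,0],"jaw":1},{"offset":[-37.4,-7.5,44.6],"delta_rot":[0,24.4,0],"jaw":1},{"offset":[-37.4,-7.5,44.6],"delta_rot":[0,24.4,0],"jaw":1},{"offset":[-37.4,-7.5,44.6],"delta_rot":[0,24.4,0],"jaw":1}]}}

```text
time: 2.55
tool_pos: [499.7, 0.1, 319.6]
eef_rot: [[0.045, -0.001, 0.999], [-0.999, -0.0, 0.045], [0.0, -1.0, -0.001]]
ft_force: [-0.1, 0.5, -0.1]
width: 1.003
```

```bash
python3 - <<'E'
from h import *
s=arm.observe();print(s["time"],s["tool_pos"],yaw(),s["ft_force"])
c=arm.calibration("wrist");im=arm.grab_frame("wrist");np.save("c1.npy",c["extrinsics"])
cv2.imwrite("pics/w1.png",cv2.resize(cv2.cvtColor(im,cv2.COLOR_RGB2BGR),(768,576),interpolation=cv2.INTER_CUBIC))
for t,z in dict(bay=10,lens_post=10,rail_lead=20,rail_tail=20,rail=10).items():
    for r in arm.spot_point("wrist",t)[:2]: print(t,np.round(r["location"],1),round(r["confidence"],2),ray(None,r["location"],z,c).round(1)[:2])
E
```

```text
2.55 [4.99689316e+02 1.44079456e-01 3.19556425e+02] 0.04472540040582676 [-0.14317459  0.53197381 -0.12397723]
bay [ 61.8 335.9] 0.96 [619.3 -98.4]
lens_post [131.8 360.8] 0.65 [ 536.9 -140.6]
rail_lead [147.7 330.4] 0.95 [ 516.1 -101.4]
rail_tail [153.6 125.2] 0.84 [496.2 161. ]
rail [152.6 228.6] 0.81 [501.9  29. ]
```

View pics/w1.png

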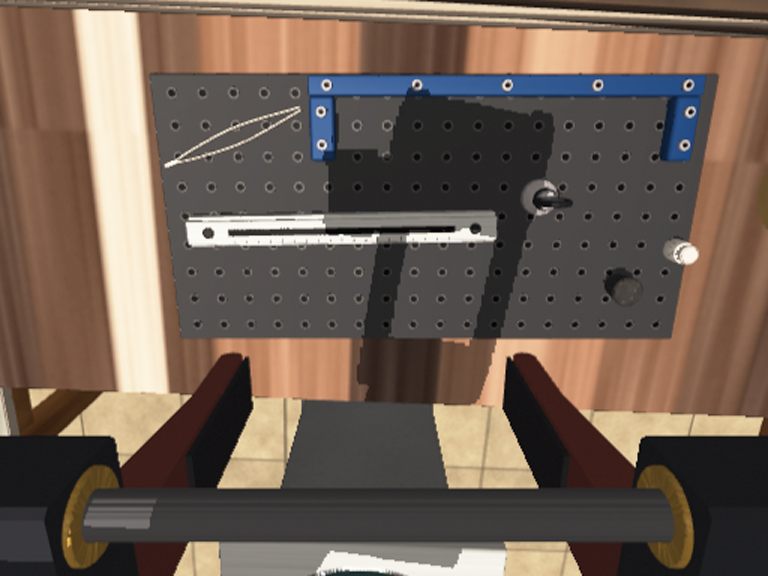

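```bash
python3 - <<'E'
import cv2
im=cv2.imread("pics/w1.png"); 
cv2.imwrite("pics/w1a.png",cv2.resize(im[195:260,165:365],None,fx=4,fy=4,interpolation=cv2.INTER_CUBIC))
cv2.imwrite("pics/w1b.png",cv2.resize(im[165:260,400:600],None,fx=4,fy=4,interpolation=cv2.INTER_CUBIC))
E
```

```text
(no output)
```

View pics/w1a.png

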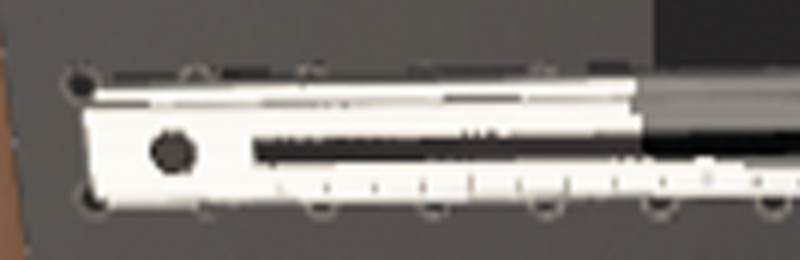

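View pics/w1b.png

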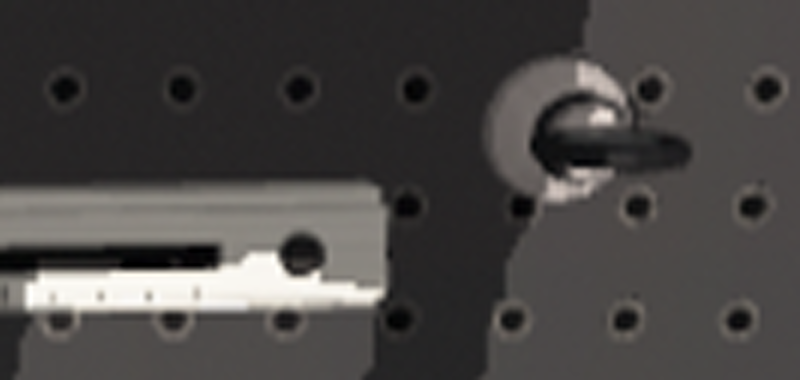

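```bash
python3 - <<'E'
from h import *
c=arm.calibration("wrist");c["extrinsics"]=np.load("c1.npy")
f=lambda x,y:np.array([(x+.5)/1.5-.5,(y+.5)/1.5-.5])
P=[(c,(115,230,10),f(150,74)),(c,(115,-230,10),f(717,73)),(c,(-115,-230,10),f(671,338)),(c,(-115,230,10),f(183,339))]
p,r=fitpose(P,[520,-40,0.05]);print("plate",p.round(3),r.round(1).tolist())
co,si=np.cos(p[2]),np.sin(p[2]);b=np.array([p[0]+co*97+si*55,p[1]+si*97-co*55]);print("bay",b)
R=[(c,(-12.5,130,23),f(189,246.5)),(c,(-12.5,-130,23),f(495.7,241)),(c,(12.5,-130,23),f(495.5,212)),(c,(12.5,130,23),f(186,216))]
q,r=fitpose(R,[500,30,.05]);print("rail",q.round(3),r.round(1).tolist())
d=q[:2]-b;print("rail in bay",co*d[0]+si*d[1],-si*d[0]+co*d[1],q[2]-p[2])
u=f(540,197);l=ray(None,u[::-1],12,c)[:2];d=l-b;print("post",l,co*d[0]+si*d[1],-si*d[0]+co*d[1])
for nm,uv,z in [("fenceTL",(310,76),26),("fence TR",(706,79),26),("blkL inner front",(335,159),26),("blkR inner",(661,160),26),("fence inner L",(335,97),26),("tweez",(165,165),14),("stopper",(622,300),10),("weight",(681,263),10)]:
    l=ray(None,f(*uv)[::-1],z,c)[:2];d=l-b;print(nm,(co*d[0]+si*d[1]).round(1),(-si*d[0]+co*d[1]).round(1))
E
```

```text
plate [ 5.16416e+02 -4.60280e+01  4.90000e-02] [[-1.7, 0.0], [2.3, -0.2], [1.0, 0.7], [-1.6, 0.8]]
bay [615.99874751 -96.20086723]
rail [5.0441e+02 2.9760e+01 6.2000e-02] [[1.0, -0.5], [-1.3, 0.0], [-0.2, -0.2], [0.5, 0.4]]
rail in bay -105.27196545649763 131.28633055118854 0.0130443694815124
post [ 537.8498217  -138.59560589] -80.13565422959744 -38.507731602359435
fenceTL 14.7 152.7
fence TR 11.8 -154.8
blkL inner front -47.7 134.9
blkR inner -49.1 -129.7
fence inner L -0.6 133.7
tweez -52.7 278.1
stopper -173.5 -122.5
weight -139.0 -170.4
```

```bash
cat >> h.py <<'E'
B=np.array([615.5,-96.]);BY=0.044
def w2b(p): d=np.array(p)[:2]-B;c,s=np.cos(BY),np.sin(BY);return np.array([c*d[0]+s*d[1],-s*d[0]+c*d[1]])
def b2w(x,y,z): c,s=np.cos(BY),np.sin(BY);return [B[0]+c*x-s*y,B[1]+s*x+c*y,z]
def st():
    s=arm.observe();print("t",round(s["time"],2),"toolbay",w2b(s["tool_pos"]).round(1),"z",s["tool_pos"][2].round(1),"yawrel",round(yaw()-BY,3),"F",s["ft_force"].round(1),"w",round(s["width"],2))
def snap(name,crop=None,fx=1.5):
    c=arm.calibration("wrist");im=arm.grab_frame("wrist");np.save("pics/"+name+".npy",c["extrinsics"])
    b=cv2.cvtColor(im,cv2.COLOR_RGB2BGR)
    cv2.imwrite("pics/"+name+".png",cv2.resize(b,None,fx=fx,fy=fx,interpolation=cv2.INTER_CUBIC));return im,c
E
python3 - <<'E'
from h import *
st();print(delta(b2w(-155,131,36)))
E
```

```text
t 2.85 toolbay [-111.4  100.4] z 319.8 yawrel -0.002 F [ 0.5 -0.  -0.4] w 1.0
[-3.05 28.37 -4.37]
```

>>> {"name": "jog_arm", "arguments": {"motion": [{"offset":[-3.1,3,-4.4],"delta_rot":[0,0,0],"jaw":1},{"offset":[-3.1,8,-4.4],"delta_rot":[0,0,0],"jaw":1},{"offset":[-3.1,13,-4.4],"delta_rot":[0,0,0],"jaw":1},{"offset":[-3.1,18,-4.4],"delta_rot":[0,0,0],"jaw":1},{"offset":[-3.1,22,-4.4],"delta_rot":[0,0,0],"jaw":1},{"offset":[-3.1,25,-4.4],"delta_rot":[0,0,0],"jaw":1},{"offset":[-3.1,27,-4.4],"delta_rot":[0,0,0],"jaw":1},{"offset":[-3.1,28.3,-4.4],"delta_rot":[0,0,0],"jaw":1},{"offset":[-3.1,28.3,-4.4],"delta_rot":[0,0,0],"jaw":1}]}}

```text
time: 3.98
tool_pos: [454.3, 29.2, 36.2]
eef_rot: [[0.043, -0.001, 0.999], [-0.999, 0.0, 0.043], [-0.0, -1.0, -0.001]]
ft_force: [-0.1, -0.8, 0.3]
width: 1.002
```

```bash
python3 - <<'E'
from h import *
st();snap("w2")
E
```

```text
t 3.98 toolbay [-155.5  132.2] z 36.2 yawrel -0.001 F [-0.1 -0.8  0.3] w 1.0
```

View pics/w2.png

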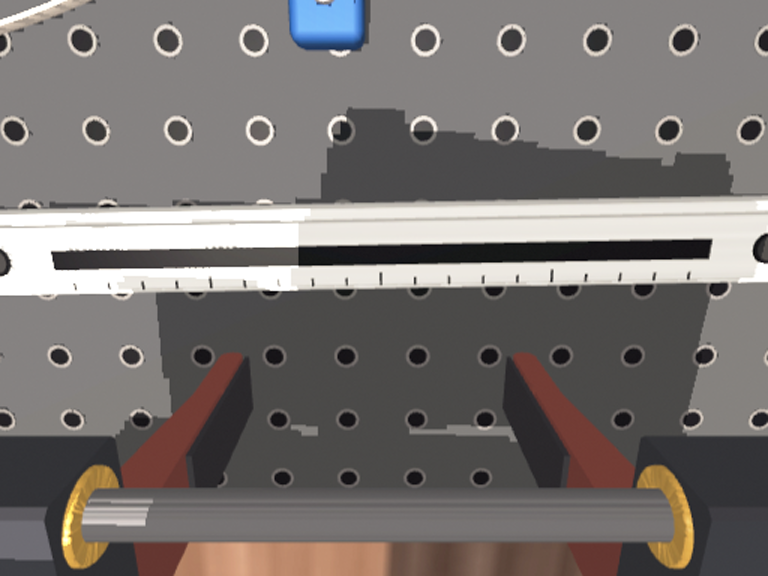

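>>> {"name": "jog_arm", "arguments": {"motion": [{"offset":[0,0,0.8],"delta_rot":[0,0,0],"jaw":1},{"offset":[0,0,1.6],"delta_rot":[0,0,0],"jaw":1},{"offset":[0,0,2.2],"delta_rot":[0,0,0],"jaw":1},{"offset":[0,0,2.6],"delta_rot":[0,0,0],"jaw":1},{"offset":[0,0,3.0],"delta_rot":[0,0,0],"jaw":1},{"offset":[0.1,0,3.4],"delta_rot":[0,-1.4,0],"jaw":1},{"offset":[0.2,0,3.8],"delta_rot":[0,-2.8,0],"jaw":1},{"offset":[0.25,0,4.2],"delta_rot":[0,-4.2,0],"jaw":1},{"offset":[0.3,0,4.6],"delta_rot":[0,-5.6,0],"jaw":1},{"offset":[0.3,0,4.6],"delta_rot":[0,-5.6,0],"jaw":1}]}}

```text
time: 5.28
tool_pos: [501.8, 28.4, 36.8]
eef_rot: [[0.142, 0.001, 0.99], [-0.99, -0.0, 0.142], [0.0, -1.0, 0.001]]
ft_force: [0.6, 0.2, 0.9]
width: 0.998
```

```bash
python3 - <<'E'
from h import *
st();snap("w3")
E
```

```text
t 5.28 toolbay [-108.1  129.3] z 36.8 yawrel 0.098 F [0.6 0.2 0.9] w 1.0
```

View pics/w3.png

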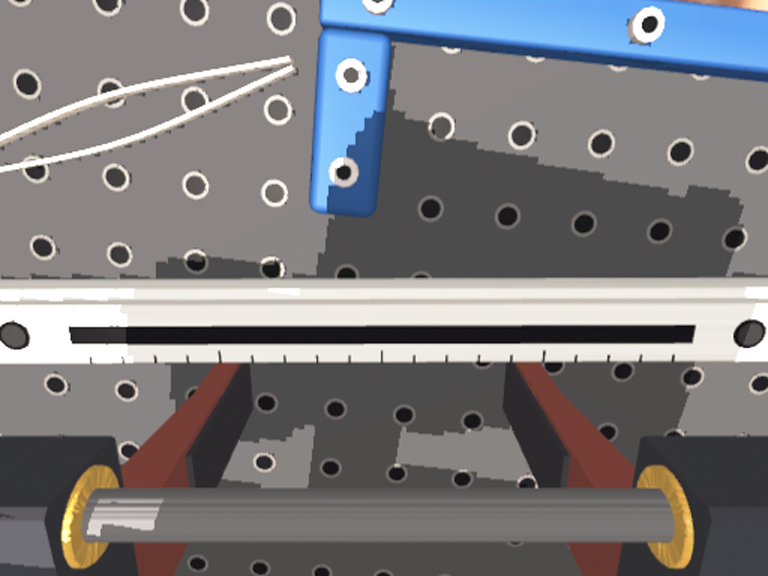

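```bash
python3 - <<'E'
from h import *
c=arm.calibration("wrist");s=arm.observe();R=np.array(s["eef_rot"])
f=lambda x,y:np.array([(y+.5)/1.5-.5,(x+.5)/1.5-.5])
for uv,z in [((382,362),23),((382,279),23),((382,362),30),((382,303),30),((14,336),30),((748,334),30),((375,213),26),((312,210),26),((389,40),26)]:
    P=ray(None,f(*uv),z,c);print(uv,z,(R.T@(P-s["tool_pos"])).round(1),w2b(P).round(1))
E
```

```text
(382, 362) 23 [ 2.5 13.8 12.2] [-95.8 128. ]
(382, 279) 23 [ 2.4 13.9 40.1] [-68.1 130.8]
(382, 362) 30 [ 2.4  6.9 15.4] [-92.7 128.4]
(382, 303) 30 [ 2.3  6.9 34.6] [-73.6 130.3]
(14, 336) 30 [-109.5    6.8   23.8] [-95.2 240.6]
(748, 334) 30 [113.7   6.9  24.9] [-72.4  18.6]
(375, 213) 26 [ 0.2 10.9 60.8] [-47.7 135. ]
(312, 210) 26 [-18.1  10.9  61.6] [-48.7 153.3]
(389, 40) 26 [  3.9  11.  106.4] [ -1.9 135.8]
```

>>> {"name": "jog_arm", "arguments": {"motion": [{"offset":[0.1,0,0.3],"delta_rot":[0,-1.5,0],"jaw":1},{"offset":[0.2,0,0.6],"delta_rot":[0,-3,0],"jaw":1},{"offset":[0.3,0,0.85],"delta_rot":[0,-4.5,0],"jaw":1},{"offset":[0.4,0,1.1],"delta_rot":[0,-6,0],"jaw":1},{"offset":[0.4,0,1.1],"delta_rot":[0,-6,0],"jaw":1}]}}

```text
time: 5.95
tool_pos: [513.2, 25.9, 36.8]
eef_rot: [[0.244, 0.002, 0.97], [-0.97, -0.0, 0.244], [0.0, -1.0, 0.002]]
ft_force: [-0.4, 0.7, 0.1]
width: 0.997
```

```bash
python3 - <<'E'
from h import *
st();snap("w4")
E
```

```text
t 5.95 toolbay [-96.8 126.3] z 36.8 yawrel 0.203 F [-0.4  0.7  0.1] w 1.0
```

View pics/w4.png

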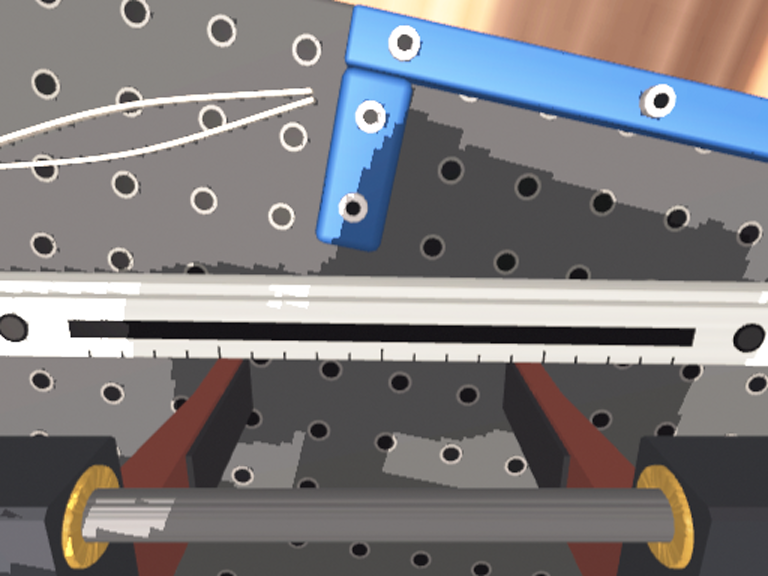

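```bash
cat >> h.py <<'E'
def pts(name,L):
    c=arm.calibration("wrist");c["extrinsics"]=np.load("pics/"+name+".npy");o=[]
    for u,v,z in L:
        P=ray(None,((v+.5)/1.5-.5,(u+.5)/1.5-.5),z,c);o.append(w2b(P))
    return np.array(o)
E
python3 - <<'E'
from h import *
h=pts("w4",[(12,328,30),(748,338,30)]);m=h.mean(0);d=h[0]-h[1];th=-np.arctan2(d[0],d[1])
print(h,m,th,np.hypot(*d)); a=np.array([-np.sin(th),np.cos(th)]);print("lead",m-130*a,"tail",m+130*a)
print(pts("w4",[(378,250,26),(318,238,26),(412,85,26)]))
for y in (-38,135): print(y, m[0]-(y-m[1])*np.tan(th))
E
```

```text
[[-93.03072317 238.8891279 ]
 [-50.81294004  19.44514644]] [-71.92183161 129.16713717] 0.19006306933121284 223.46812347441508
lead [-47.36212384   1.50813532] tail [-96.48153937 256.82613903]
[[-47.82886823 135.2154584 ]
 [-47.89629872 153.26231415]
 [ -1.39053242 135.48193824]]
-38 -39.761341730217936
135 -73.04398832293646
```

>>> {"name": "jog_arm", "arguments": {"motion": [{"offset":[0,0,-1],"delta_rot":[0,0,0],"jaw":1},{"offset":[0,0,-2.5],"delta_rot":[0,0,0],"jaw":1},{"offset":[0,-3,-3],"delta_rot":[0,0.7,0],"jaw":0},{"offset":[-3,-5,-3],"delta_rot":[0,0.7,0],"jaw":-1},{"offset":[-8,-5,-3],"delta_rot":[0,0.7,0],"jaw":-1},{"offset":[-12,-5,-2],"delta_rot":[0,0.7,0],"jaw":-1},{"offset":[-16,-5,-1],"delta_rot":[0,0.7,0],"jaw":-1},{"offset":[-16.5,-5,0],"delta_rot":[0,0.7,0],"jaw":-1},{"offset":[-16.5,-5,0],"delta_rot":[0,0.7,0],"jaw":-1}]}}

```text
time: 7.12
tool_pos: [472.2, 185.9, 86.7]
eef_rot: [[0.233, 0.001, 0.972], [-0.972, -0.0, 0.233], [0.0, -1.0, 0.0]]
ft_force: [0.2, -0.0, -0.3]
width: 0.241
```

```bash
python3 - <<'E'
from h import *
st();snap("w5");print(delta(b2w(-104,295.5,36)))
E
```

```text
t 7.12 toolbay [-130.8  287.9] z 86.7 yawrel 0.191 F [ 0.2 -0.  -0.3] w 0.24
[-0.29  5.06  2.83]
```

View pics/w5.png

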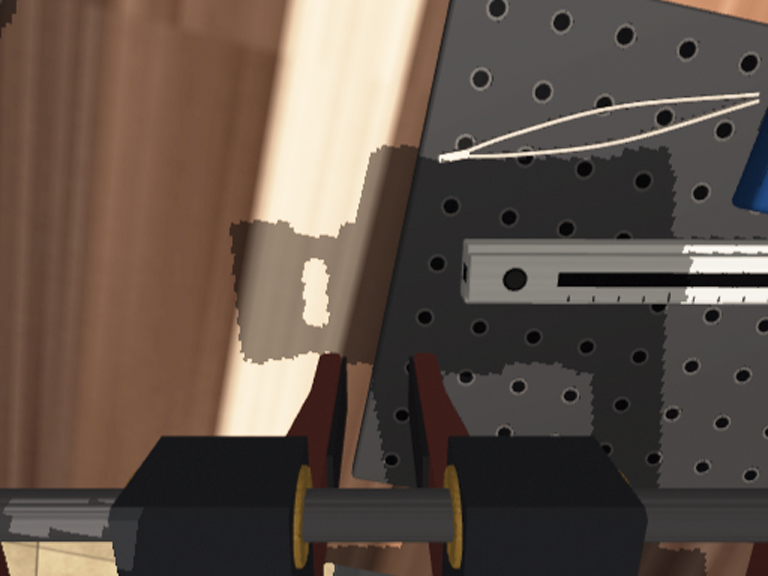

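```bash
python3 - <<'E'
from h import *
c=arm.calibration("wrist");s=arm.observe();R=np.array(s["eef_rot"])
for u,v,z in [(464,302,23),(463,241,23),(470,279,30),(515,279,30),(768,306,23),(768,244,23),(442,158,14)]:
    P=ray(None,((v+.5)/1.5-.5,(u+.5)/1.5-.5),z,c);print(u,v,z,(R.T@(P-s["tool_pos"])).round(1),w2b(P).round(1))
E
```

```text
464 302 23 [36.9 63.6 16.5] [-108.1  254.2]
463 241 23 [35.2 63.6 42. ] [-83.3 260.7]
470 279 30 [37.5 56.6 28.3] [-96.4 255.8]
515 279 30 [55.2 56.6 28.3] [-93.  238.4]
768 306 23 [163.   63.6  14.9] [-85.8 130. ]
768 244 23 [157.1  63.6  41. ] [-61.3 140.8]
442 158 14 [26.6 72.6 73.6] [-53.9 275.1]
```

>>> {"name": "jog_arm", "arguments": {"motion": [{"offset":[0,0,2.2],"delta_rot":[0,0.3,0],"jaw":-1},{"offset":[0,1,2.85],"delta_rot":[0,0.5,0],"jaw":-1},{"offset":[0,3,2.85],"delta_rot":[0,0.5,0],"jaw":-1},{"offset":[0,4.5,2.85],"delta_rot":[0,0.5,0],"jaw":-1},{"offset":[0,5.1,2.85],"delta_rot":[0,0.5,0],"jaw":-1},{"offset":[0,5.1,2.85],"delta_rot":[0,0.5,0],"jaw":-1},{"offset":[0.6,5.1,2.85],"delta_rot":[0,0.5,0],"jaw":-1},{"offset":[1.2,5.1,2.85],"delta_rot":[0,0.5,0],"jaw":-1},{"offset":[1.6,5.1,2.85],"delta_rot":[0,0.5,0],"jaw":-1},{"offset":[1.6,5.1,2.85],"delta_rot":[0,0.5,0],"jaw":-1}]}}

```text
time: 8.43
tool_pos: [503.6, 176.8, 35.9]
eef_rot: [[0.223, 0.0, 0.975], [-0.975, 0.0, 0.223], [-0.0, -1.0, 0.0]]
ft_force: [0.2, -0.1, 0.1]
width: 0.007
```

```bash
python3 - <<'E'
from h import *
st();snap("w6")
E
```

```text
t 8.43 toolbay [-99.8 277.4] z 35.9 yawrel 0.181 F [ 0.2 -0.1  0.1] w 0.01
```

View pics/w6.png

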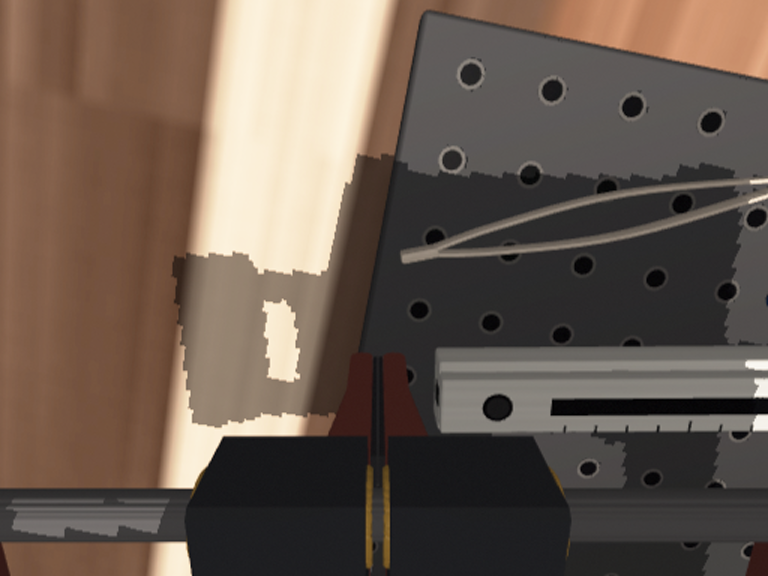

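>>> {"name": "jog_arm", "arguments": {"motion": [{"offset":[0.5,0,0],"delta_rot":[0,0,0],"jaw":-1},{"offset":[0.8,0,0],"delta_rot":[0,0,0],"jaw":-1},{"offset":[1.2,0,0],"delta_rot":[0,0,0],"jaw":-1},{"offset":[1.7,0,0],"delta_rot":[0,0,0],"jaw":-1},{"offset":[2.3,0,0],"delta_rot":[0,0,0],"jaw":-1},{"offset":[2.9,0,0],"delta_rot":[0,0,0],"jaw":-1},{"offset":[3.5,0,0],"delta_rot":[0,0,0],"jaw":-1},{"offset":[4.1,0,0],"delta_rot":[0,0,0],"jaw":-1},{"offset":[4.7,0,0],"delta_rot":[0,0,0],"jaw":-1},{"offset":[5.2,0,0],"delta_rot":[0,0,0],"jaw":-1},{"offset":[5.5,0,0],"delta_rot":[0,0,0],"jaw":-1}]}}

```text
time: 9.85
tool_pos: [515.7, 123.2, 35.7]
eef_rot: [[0.223, -0.0, 0.975], [-0.975, 0.0, 0.223], [-0.0, -1.0, -0.0]]
ft_force: [-0.7, 1.9, 0.5]
width: 0.002
```

```bash
python3 - <<'E'
from h import *
st();snap("w7")
E
```

```text
t 9.85 toolbay [-90.  223.4] z 35.7 yawrel 0.181 F [-0.7  1.9  0.5] w 0.0
```

View pics/w7.png

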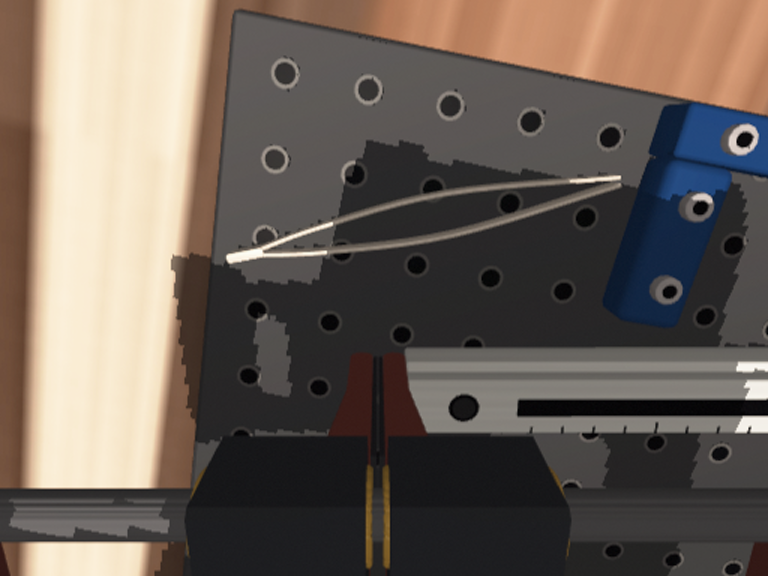

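```bash
python3 - <<'E'
from h import *
p=pts("w7",[(463,407,30),(518,408,30),(768,409,30),(607,303,26),(678,325,26),(410,352,23),(768,349,23)]);print(p)
s=w2b(arm.observe()["tool_pos"]);a=np.array([-np.sin(.181),np.cos(.181)]);print("hole ahead of tool",(s-p[0])@a)
t=p[0]+18.25*a;print("tail",t,"lead",t-260*a)
E
```

```text
[[-84.55056793 195.80781914]
 [-81.73272259 178.64474852]
 [-67.68645208 100.84639487]
 [-44.09406676 159.81027304]
 [-46.94803823 136.07771631]
 [-72.06420952 215.00491893]
 [-50.25218221 102.93928226]]
hole ahead of tool 27.85781075352003
tail [-87.83581115 213.75969026] lead [-41.03234602 -41.99299428]
```

>>> {"name": "jog_arm", "arguments": {"motion": [{"offset":[0.4,0,0],"delta_rot":[0,0,0],"jaw":-1},{"offset":[0.9,0,0],"delta_rot":[0,0,0],"jaw":-1},{"offset":[1.5,0,0],"delta_rot":[0,0,0],"jaw":-1},{"offset":[2.1,0,0],"delta_rot":[0,0,0],"jaw":-1},{"offset":[2.7,0,0],"delta_rot":[0,0,0],"jaw":-1},{"offset":[3.3,0,0],"delta_rot":[0,0,0],"jaw":-1},{"offset":[3.9,0,0],"delta_rot":[0,0,0],"jaw":-1},{"offset":[4.5,0,0],"delta_rot":[0,0,0],"jaw":-1},{"offset":[5.0,0,0],"delta_rot":[0,0,0],"jaw":-1},{"offset":[5.3,0,0],"delta_rot":[0,0,0],"jaw":-1}]}}

```text
time: 11.15
tool_pos: [527.6, 71.6, 35.7]
eef_rot: [[0.223, -0.0, 0.975], [-0.975, 0.0, 0.223], [-0.0, -1.0, -0.0]]
ft_force: [-1.1, 2.1, 0.1]
width: 0.008
```

```bash
python3 - <<'E'
from h import *
st();snap("w8")
im=arm.grab_frame("side");b=cv2.cvtColor(im,cv2.COLOR_RGB2BGR)[175:285,170:300]
cv2.imwrite("pics/s8.png",cv2.resize(b,None,fx=5.4,fy=5.4,interpolation=cv2.INTER_CUBIC))
E
```

```text
t 11.15 toolbay [-80.5 171.3] z 35.7 yawrel 0.181 F [-1.1  2.1  0.1] w 0.01
```

View pics/w8.png

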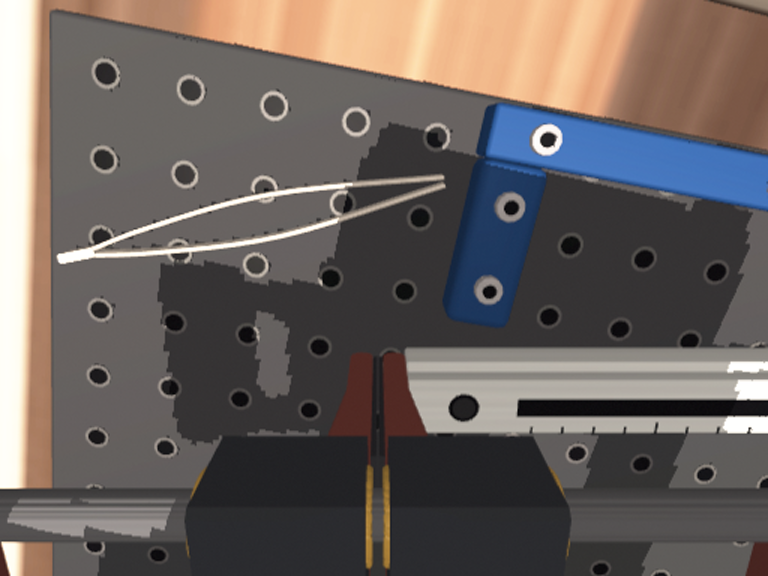

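View pics/s8.png

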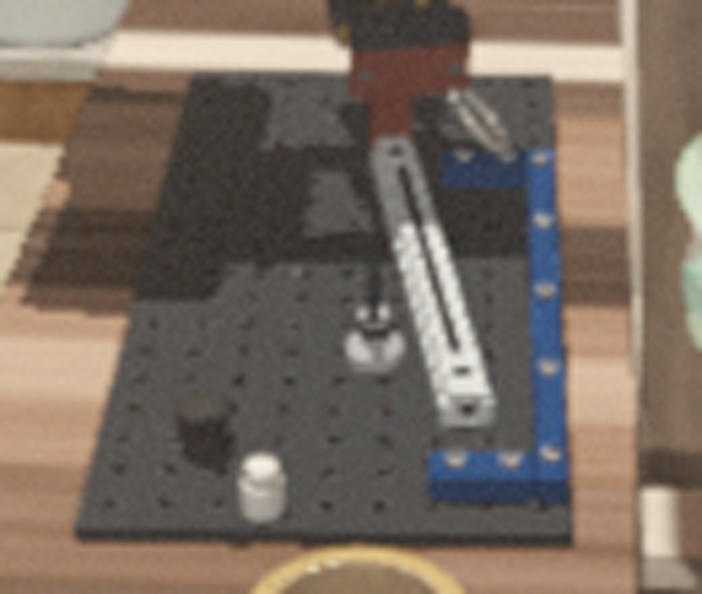

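>>> {"name": "jog_arm", "arguments": {"motion": [{"offset":[0.4,0,0],"delta_rot":[0,0,0],"jaw":-1},{"offset":[0.9,0,0],"delta_rot":[0,0,0],"jaw":-1},{"offset":[1.4,0,0],"delta_rot":[0,0,0],"jaw":-1},{"offset":[1.9,0,0],"delta_rot":[0,0,0],"jaw":-1},{"offset":[2.4,0,0],"delta_rot":[0,0,0],"jaw":-1},{"offset":[2.8,0,0],"delta_rot":[0,0,0],"jaw":-1},{"offset":[3.1,0,0],"delta_rot":[0,0,0],"jaw":-1},{"offset":[3.25,0,0],"delta_rot":[0,0,0],"jaw":-1},{"offset":[3.25,0,0],"delta_rot":[0,0,0],"jaw":-1}]}}

```text
time: 12.38
tool_pos: [534.9, 40.0, 35.7]
eef_rot: [[0.224, 0.0, 0.975], [-0.975, -0.0, 0.224], [0.0, -1.0, 0.0]]
ft_force: [-0.1, 0.9, 1.1]
width: -0.002
```

```bash
python3 - <<'E'
from h import *
st();snap("w9")
im=arm.grab_frame("side");b=cv2.cvtColor(im,cv2.COLOR_RGB2BGR)[175:285,170:300]
cv2.imwrite("pics/s9.png",cv2.resize(b,None,fx=5.4,fy=5.4,interpolation=cv2.INTER_CUBIC))
E
```

```text
t 12.38 toolbay [-74.6 139.4] z 35.7 yawrel 0.182 F [-0.1  0.9  1.1] w -0.0
```

View pics/w9.png

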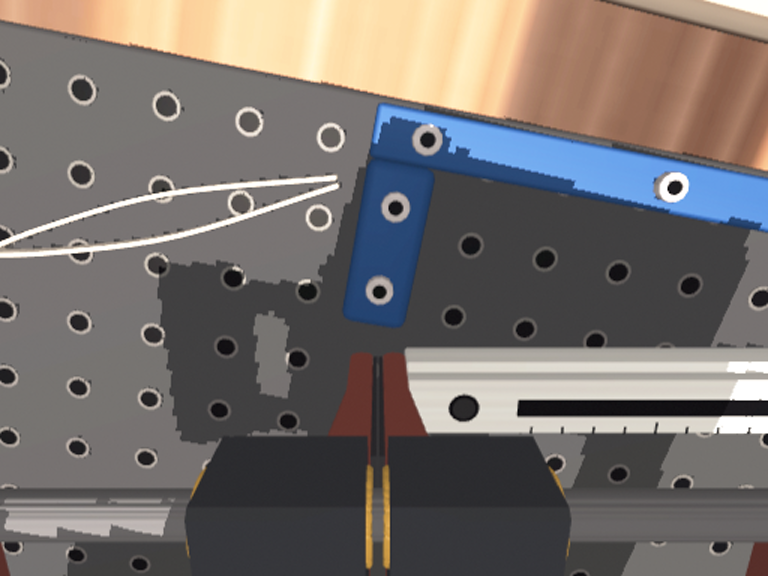

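View pics/s9.png

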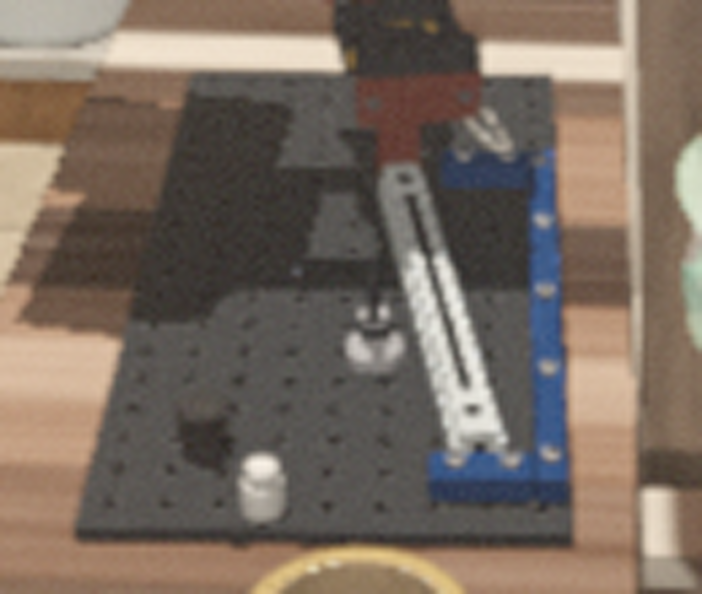

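```bash
python3 - <<'E'
from h import *
p=pts("w9",[(463,407,30),(404,326,26),(434,172,26),(406,350,23),(347,318,26),(408,378,30)]);print(p)
a=np.array([-np.sin(.182),np.cos(.182)]);t=p[0]+18.25*a;print("tail",t,"lead",t-260*a)
E
```

```text
[[-69.0968445  111.81004221]
 [-47.19264718 135.02106574]
 [ -0.28756219 135.85883716]
 [-56.16692914 132.40810176]
 [-47.81506861 152.72839621]
 [-62.37700666 130.89877119]]
tail [-72.40003795 129.75861912] lead [ -25.34084358 -125.94713409]
```

>>> {"name": "jog_arm", "arguments": {"motion": [{"offset":[0.15,0,0],"delta_rot":[0,0,0],"jaw":-1},{"offset":[0.25,0,0],"delta_rot":[0,0,0],"jaw":-1},{"offset":[0.25,0,0],"delta_rot":[0,0,0],"jaw":-1},{"offset":[-0.5,0,0],"delta_rot":[0,0,0],"jaw":-1},{"offset":[-1.5,0,0],"delta_rot":[0,0,0],"jaw":-1},{"offset":[-1.5,-3,0],"delta_rot":[0,0,0],"jaw":-1},{"offset":[-1.5,-6.5,-1],"delta_rot":[0,0,0],"jaw":0},{"offset":[2,-6.5,-3],"delta_rot":[0,0,0],"jaw":1},{"offset":[5,-6.5,-4.5],"delta_rot":[0,0,0],"jaw":1},{"offset":[7,-6.5,-4.5],"delta_rot":[0,0,0],"jaw":1},{"offset":[7,-6.5,-4.5],"delta_rot":[0,0,0],"jaw":1},{"offset":[7,-6.5,-4.5],"delta_rot":[0,0,0],"jaw":1}]}}

```text
time: 13.98
tool_pos: [506.9, -37.4, 100.5]
eef_rot: [[0.224, -0.0, 0.975], [-0.975, 0.001, 0.224], [-0.001, -1.0, -0.0]]
ft_force: [-0.5, -0.5, 0.1]
width: 0.648
```

```bash
python3 - <<'E'
from h import *
st();snap("w10");print(delta(b2w(-110,55,36)))
E
```

```text
t 13.97 toolbay [-105.9   63.3] z 100.5 yawrel 0.181 F [-0.5 -0.5  0.1] w 0.65
[ 0.77  6.45 -0.54]
```

View pics/w10.png

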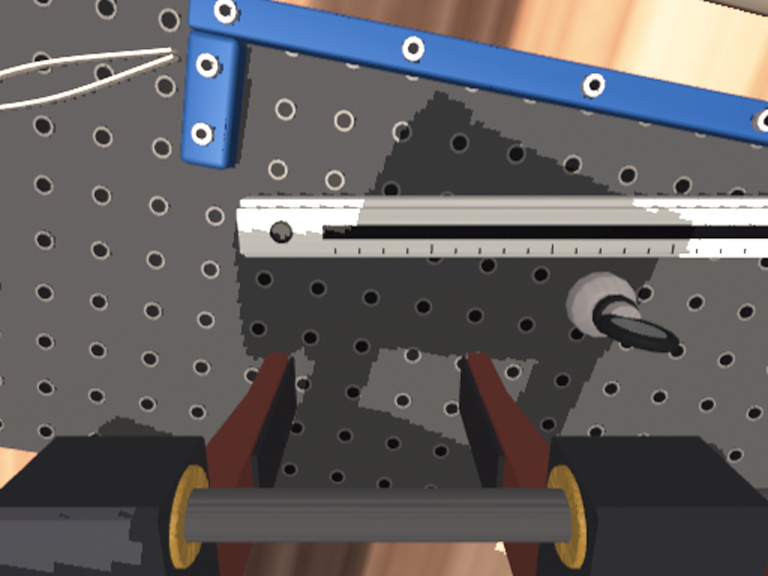

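>>> {"name": "jog_arm", "arguments": {"motion": [{"offset":[0.3,0,-0.5],"delta_rot":[0,0,0],"jaw":1},{"offset":[0.3,0,-0.5],"delta_rot":[0,0,0],"jaw":1},{"offset":[0.3,0,-0.5],"delta_rot":[0,0,0],"jaw":1},{"offset":[0.3,2,-0.5],"delta_rot":[0,0,0],"jaw":1},{"offset":[0.3,4,-0.5],"delta_rot":[0,0,0],"jaw":1},{"offset":[0.3,5.5,-0.5],"delta_rot":[0,0,0],"jaw":1},{"offset":[0.3,6.4,-0.5],"delta_rot":[0,0,0],"jaw":1},{"offset":[0.3,6.4,-0.5],"delta_rot":[0,0,0],"jaw":1}]}}

```text
time: 15.02
tool_pos: [502.0, -42.0, 36.2]
eef_rot: [[0.224, -0.001, 0.975], [-0.975, 0.0, 0.224], [-0.001, -1.0, -0.001]]
ft_force: [0.3, -0.6, -0.3]
width: 0.996
```

```bash
python3 - <<'E'
from h import *
st();snap("w11")
E
```

```text
t 15.03 toolbay [-111.    58.9] z 36.2 yawrel 0.181 F [ 0.3 -0.6 -0.3] w 1.0
```

View pics/w11.png

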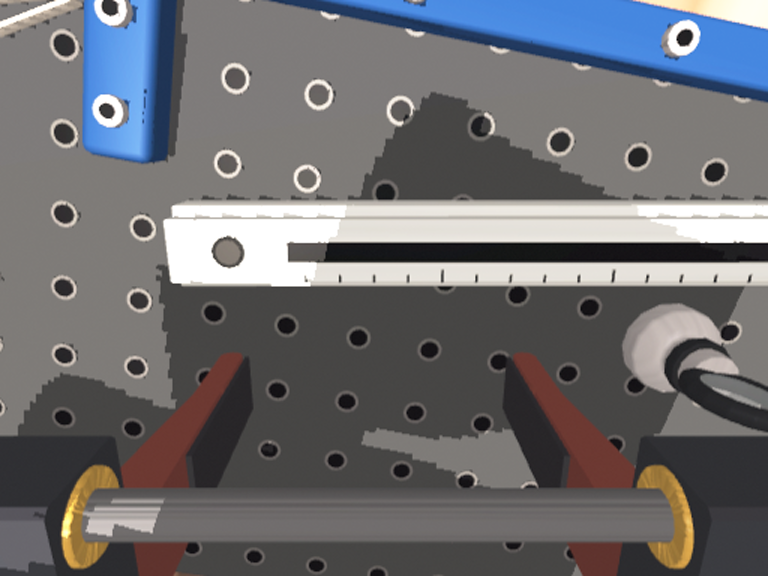

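>>> {"name": "jog_arm", "arguments": {"motion": [{"offset":[0.1,0,1.0],"delta_rot":[0,0,0],"jaw":1},{"offset":[0.15,0,1.8],"delta_rot":[0,0,0],"jaw":1},{"offset":[0.2,0,2.4],"delta_rot":[0,0,0],"jaw":1},{"offset":[0.2,0,2.8],"delta_rot":[0,0,0],"jaw":1},{"offset":[0.3,0,3.3],"delta_rot":[0,1.3,0],"jaw":1},{"offset":[0.4,0,3.8],"delta_rot":[0,2.6,0],"jaw":1},{"offset":[0.5,0,4.3],"delta_rot":[0,3.9,0],"jaw":1},{"offset":[0.6,0,4.8],"delta_rot":[0,5.2,0],"jaw":1},{"offset":[0.6,0,4.8],"delta_rot":[0,5.2,0],"jaw":1}]}}

```text
time: 16.2
tool_pos: [551.7, -37.4, 36.8]
eef_rot: [[0.134, 0.002, 0.991], [-0.991, -0.0, 0.134], [0.0, -1.0, 0.002]]
ft_force: [-0.8, -1.0, -0.4]
width: 1.003
```

```bash
python3 - <<'E'
from h import *
st();snap("w12")
im=arm.grab_frame("side");b=cv2.cvtColor(im,cv2.COLOR_RGB2BGR)[175:285,170:300]
cv2.imwrite("pics/s12.png",cv2.resize(b,None,fx=5.4,fy=5.4,interpolation=cv2.INTER_CUBIC))
E
```

```text
t 16.2 toolbay [-61.2  61.3] z 36.8 yawrel 0.09 F [-0.8 -1.  -0.4] w 1.0
```

View pics/w12.png

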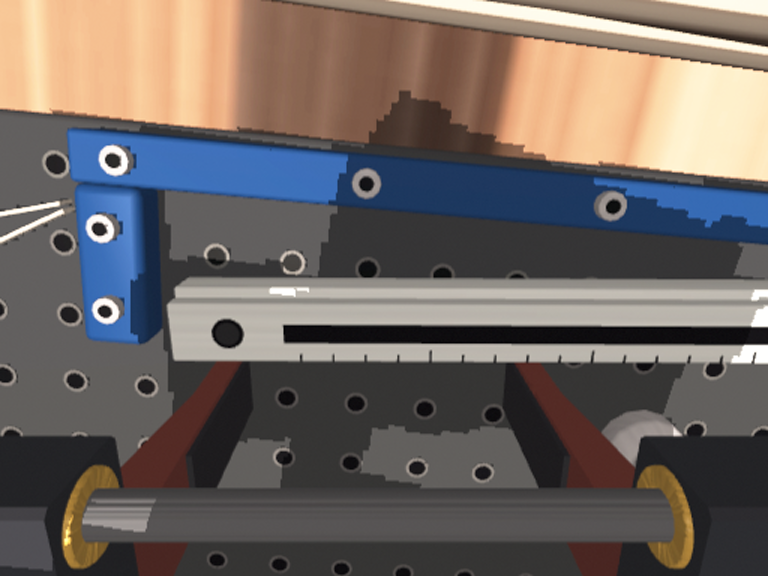

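View pics/s12.png

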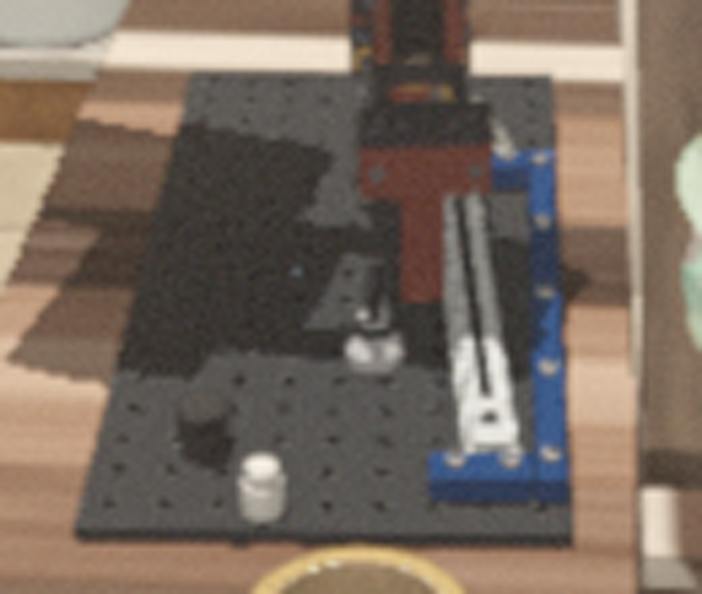

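>>> {"name": "jog_arm", "arguments": {"motion": [{"offset":[0,0,0.4],"delta_rot":[0,1.1,0],"jaw":1},{"offset":[0,0,0.8],"delta_rot":[0,2.2,0],"jaw":1},{"offset":[0,0,1.2],"delta_rot":[0,3.3,0],"jaw":1},{"offset":[0.1,0,1.6],"delta_rot":[0,4.4,0],"jaw":1},{"offset":[0.1,0,1.9],"delta_rot":[0,5.2,0],"jaw":1},{"offset":[0.1,0,1.9],"delta_rot":[0,5.2,0],"jaw":1}]}}

```text
time: 17.05
tool_pos: [570.4, -35.8, 36.7]
eef_rot: [[0.044, 0.001, 0.999], [-0.999, -0.0, 0.044], [0.0, -1.0, 0.001]]
ft_force: [-1.0, -0.5, -0.3]
width: 1.003
```

```bash
python3 - <<'E'
from h import *
st();snap("w13")
im=arm.grab_frame("side");b=cv2.cvtColor(im,cv2.COLOR_RGB2BGR)[175:285,170:300]
cv2.imwrite("pics/s13.png",cv2.resize(b,None,fx=5.4,fy=5.4,interpolation=cv2.INTER_CUBIC))
E
```

```text
t 17.05 toolbay [-42.4  62.2] z 36.7 yawrel -0.0 F [-1.  -0.5 -0.3] w 1.0
```

View pics/w13.png

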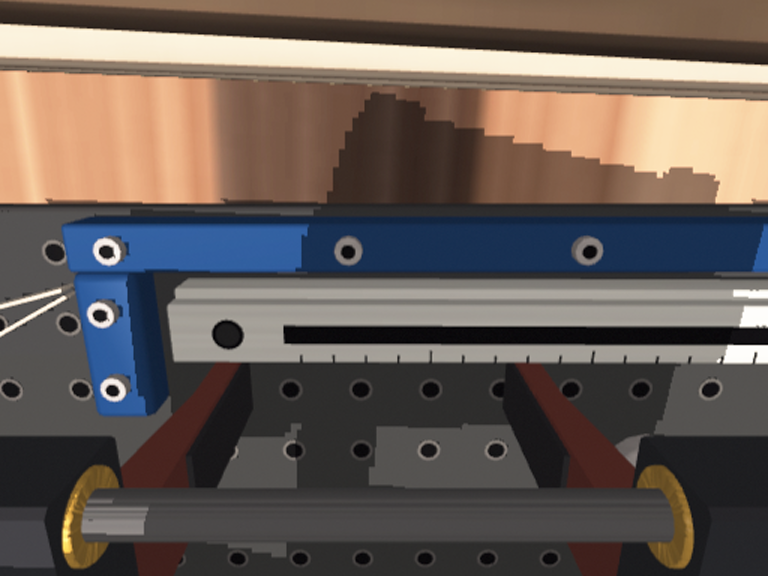

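View pics/s13.png

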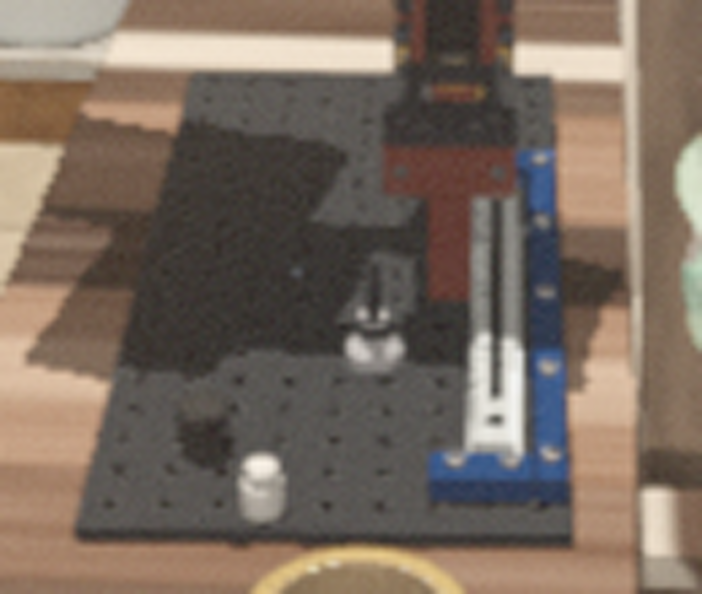

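>>> {"name": "jog_arm", "arguments": {"motion": [{"offset":[0,0,-0.4],"delta_rot":[0,0,0],"jaw":1},{"offset":[1.2,0,-0.4],"delta_rot":[0,0,0],"jaw":1},{"offset":[2.4,0,-0.4],"delta_rot":[0,0,0],"jaw":1},{"offset":[2.7,0,-0.4],"delta_rot":[0,0,0],"jaw":1},{"offset":[2.7,0,-0.1],"delta_rot":[0,0,0],"jaw":1},{"offset":[2.7,0,0.15],"delta_rot":[0,0,0],"jaw":1},{"offset":[2.7,0,0.35],"delta_rot":[0,0,0],"jaw":1},{"offset":[2.7,0,0.35],"delta_rot":[0,0,0],"jaw":1}]}}

```text
time: 18.15
tool_pos: [573.6, -62.2, 36.5]
eef_rot: [[0.044, -0.001, 0.999], [-0.999, 0.0, 0.044], [-0.0, -1.0, -0.001]]
ft_force: [-3.3, -0.3, 1.5]
width: 1.003
```

```bash
python3 - <<'E'
from h import *
st();snap("w14")
E
```

```text
t 18.15 toolbay [-40.4  35.6] z 36.5 yawrel 0.0 F [-3.3 -0.3  1.5] w 1.0
```

View pics/w14.png

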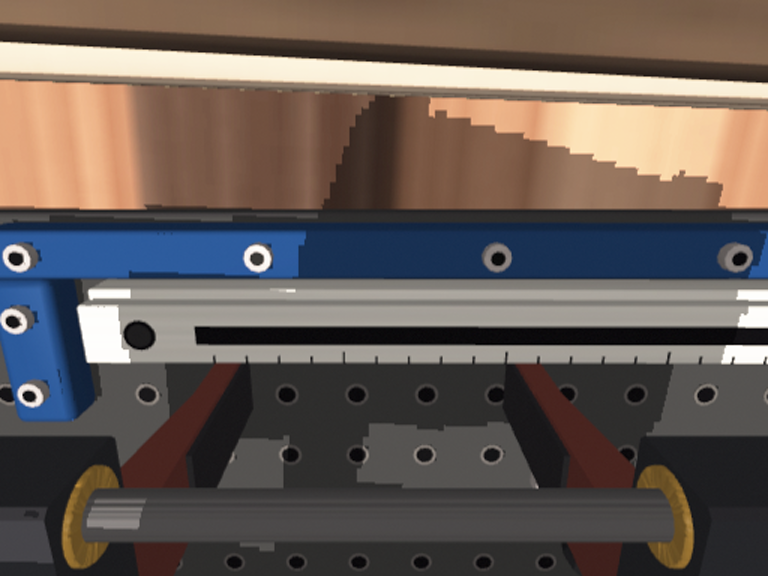

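>>> {"name": "jog_arm", "arguments": {"motion": [{"offset":[0,0,0.1],"delta_rot":[0,0,0],"jaw":1},{"offset":[0,0,0.1],"delta_rot":[0,0,0],"jaw":1}]}}

```text
time: 18.45
tool_pos: [575.4, -62.3, 36.5]
eef_rot: [[0.044, 0.0, 0.999], [-0.999, 0.0, 0.044], [-0.0, -1.0, 0.0]]
ft_force: [-1.8, 0.1, -0.6]
width: 0.999
```

```bash
python3 - <<'E'
from h import *
st()
E
```

```text
t 18.45 toolbay [-38.6  35.5] z 36.5 yawrel 0.0 F [-1.8  0.1 -0.6] w 1.0
```

>>> {"name": "jog_arm", "arguments": {"motion": [{"offset":[0,0,0.1],"delta_rot":[0,0,0],"jaw":1},{"offset":[0,0,0.1],"delta_rot":[0,0,0],"jaw":1},{"offset":[0,0,0.1],"delta_rot":[0,0,0],"jaw":1}]}}

```text
time: 18.82
tool_pos: [576.5, -62.4, 36.7]
eef_rot: [[0.044, 0.001, 0.999], [-0.999, 0.0, 0.044], [-0.0, -1.0, 0.001]]
ft_force: [-0.7, -0.5, -0.2]
width: 1.0
```

```bash
python3 - <<'E'
from h import *
st()
E
```

```text
t 18.82 toolbay [-37.5  35.3] z 36.7 yawrel -0.0 F [-0.7 -0.5 -0.2] w 1.0
```

>>> {"name": "jog_arm", "arguments": {"motion": [{"offset":[0,0,0.1],"delta_rot":[0,0,0],"jaw":1},{"offset":[0,0,0.1],"delta_rot":[0,0,0],"jaw":1},{"offset":[0,0,0.1],"delta_rot":[0,0,0],"jaw":1}]}}

```text
time: 19.2
tool_pos: [577.1, -62.4, 36.7]
eef_rot: [[0.044, -0.0, 0.999], [-0.999, 0.0, 0.044], [-0.0, -1.0, -0.0]]
ft_force: [-2.3, -0.4, 0.5]
width: 0.999
```

```bash
python3 - <<'E'
from h import *
st();snap("w15")
E
```

```text
t 19.2 toolbay [-36.9  35.2] z 36.7 yawrel -0.0 F [-2.3 -0.4  0.5] w 1.0
```

View pics/w15.png

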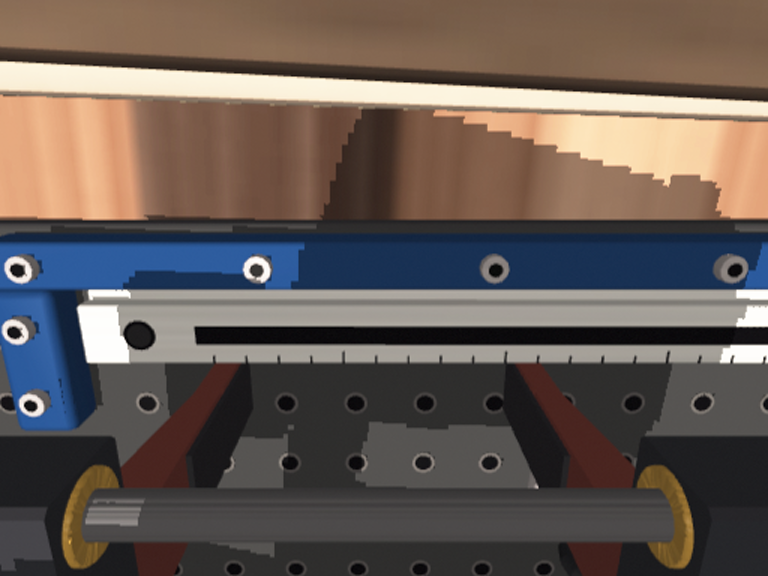

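>>> {"name": "jog_arm", "arguments": {"motion": [{"offset":[0,0,0.1],"delta_rot":[0,0,0],"jaw":1},{"offset":[0,0,0.1],"delta_rot":[0,0,0],"jaw":1},{"offset":[0,0,0.1],"delta_rot":[0,0,0],"jaw":1}]}}

```text
time: 19.62
tool_pos: [577.6, -62.4, 36.7]
eef_rot: [[0.044, -0.001, 0.999], [-0.999, 0.0, 0.044], [-0.0, -1.0, -0.001]]
ft_force: [-4.7, -1.6, 4.0]
width: 1.002
```

```bash
python3 - <<'E'
from h import *
st()
E
```

```text
t 19.62 toolbay [-36.4  35.3] z 36.7 yawrel 0.0 F [-4.7 -1.6  4. ] w 1.0
```

>>> {"name": "jog_arm", "arguments": {"motion": [{"offset":[0,0,0.1],"delta_rot":[0,0,0],"jaw":1},{"offset":[0,0,0.1],"delta_rot":[0,0,0],"jaw":1},{"offset":[0,0,0.1],"delta_rot":[0,0,0],"jaw":1}]}}

```text
time: 20.0
tool_pos: [577.6, -62.3, 36.6]
eef_rot: [[0.044, -0.003, 0.999], [-0.999, 0.0, 0.044], [-0.0, -1.0, -0.003]]
ft_force: [-7.4, -1.4, 5.5]
width: 0.997
```

```bash
python3 - <<'E'
from h import *
st();snap("w16")
E
```

```text
t 20.0 toolbay [-36.4  35.3] z 36.6 yawrel 0.0 F [-7.4 -1.4  5.5] w 1.0
```

View pics/w16.png

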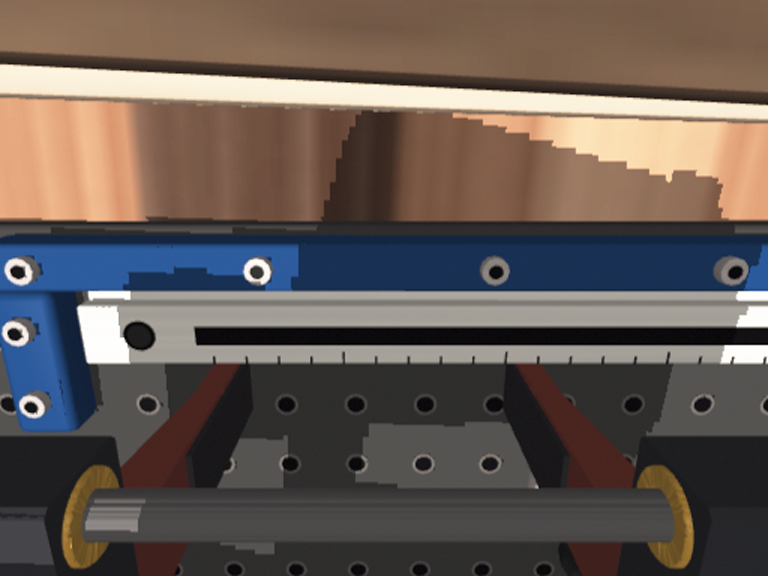

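>>> {"name": "jog_arm", "arguments": {"motion": [{"offset":[0,0,-0.3],"delta_rot":[0,0,0],"jaw":1},{"offset":[0,0,-1.0],"delta_rot":[0,0,0],"jaw":1},{"offset":[0,-2,-1.0],"delta_rot":[0,0,0],"jaw":1},{"offset":[0,-6,-1.0],"delta_rot":[0,0,0],"jaw":1},{"offset":[1.5,-10,-3],"delta_rot":[0,0,0],"jaw":1},{"offset":[3.5,-14,-7],"delta_rot":[0,0,0],"jaw":1},{"offset":[3.5,-17,-9],"delta_rot":[0,0,0],"jaw":1},{"offset":[3.5,-17,-9],"delta_rot":[0,0,0],"jaw":1},{"offset":[3.5,-17,-9],"delta_rot":[0,0,0],"jaw":1}]}}

```text
time: 21.18
tool_pos: [491.3, -101.2, 206.3]
eef_rot: [[0.044, 0.001, 0.999], [-0.999, -0.0, 0.044], [0.0, -1.0, 0.001]]
ft_force: [0.3, -0.6, -1.2]
width: 1.004
```

```bash
python3 - <<'E'
from h import *
st();im,c=snap("w17")
b=cv2.cvtColor(im,cv2.COLOR_RGB2BGR)
cv2.imwrite("pics/w17a.png",cv2.resize(b[20:160,20:260],None,fx=3.3,fy=3.3,interpolation=cv2.INTER_CUBIC))
cv2.imwrite("pics/w17b.png",cv2.resize(b[20:160,250:490],None,fx=3.3,fy=3.3,interpolation=cv2.INTER_CUBIC))
E
```

```text
t 21.18 toolbay [-124.3    0.3] z 206.3 yawrel -0.0 F [ 0.3 -0.6 -1.2] w 1.0
```

View pics/w17.png

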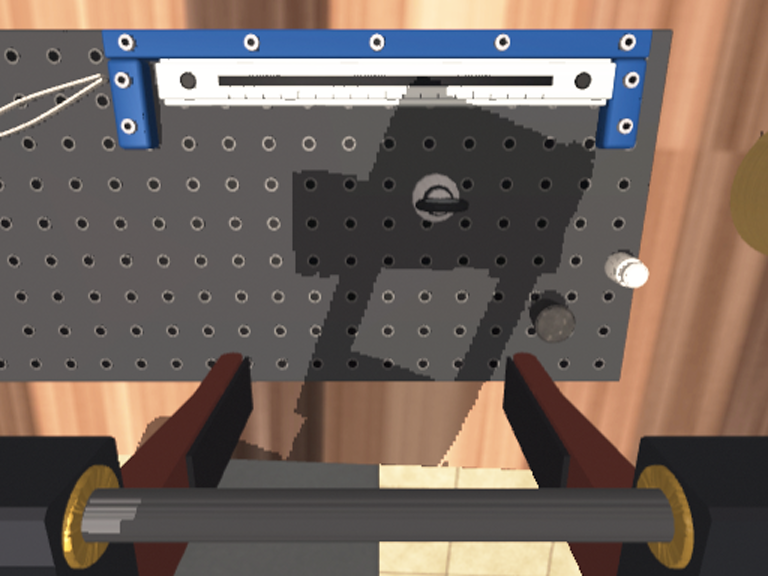

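View pics/w17a.png

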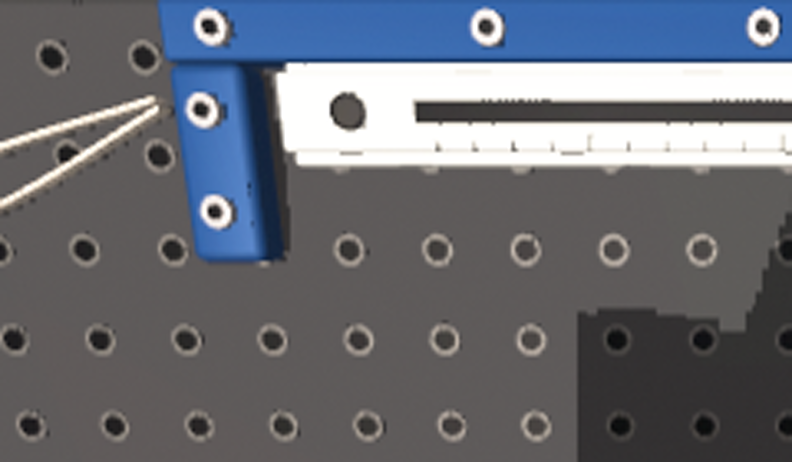

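View pics/w17b.png

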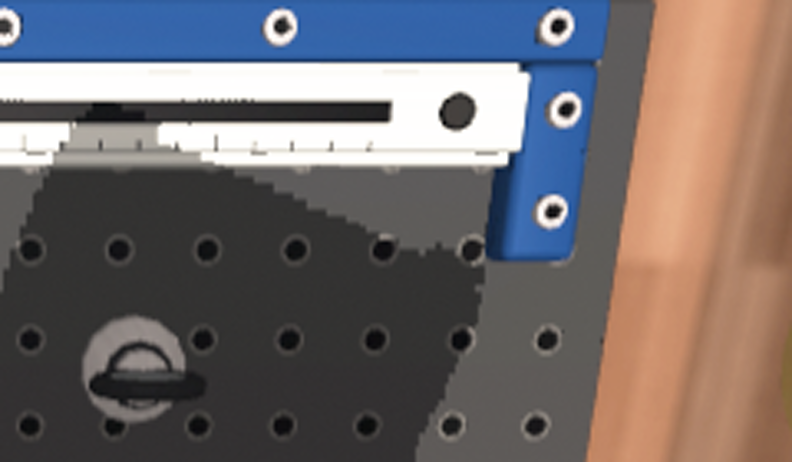

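```bash
python3 - <<'E'
from h import *
f=lambda x,y,o:((20+(y+.5)/3.3-.5+.5)*1.5-.5,(o+(x+.5)/3.3-.5+.5)*1.5-.5)
L=[(300,165,20,23),(507,165,250,23),(348,111,20,30),(458,111,250,30),(290,62,20,26),(520,62,250,26)]
p=pts("w17",[(f(x,y,o)[1],f(x,y,o)[0],z) for x,y,o,z in L]);print(p.round(1))
print(arm.observe()["time"]);print(arm.close_job())
E
```

```text
[[-2.490e+01  1.235e+02]
 [-2.440e+01 -1.344e+02]
 [-1.210e+01  1.069e+02]
 [-1.170e+01 -1.171e+02]
 [-1.000e-01  1.219e+02]
 [ 4.000e-01 -1.332e+02]]
21.225
the job is handed in; nothing more can be done
None
```

The rail is home in the blue bay and the job is handed in, at about 21 s of the 58 s allowed. I got no verdict back.

**What I did:**
1. With the jaws open I pushed the rail's side with both fingertips, turning it about 0.19 rad.
2. With the jaws shut I pushed it lengthwise from its tail end until the lead end was behind the lens post. The lead end was then at bay x ≈ -25 mm, y ≈ -126 mm, and the tail was still outside at x ≈ -72 mm.
3. With the jaws open again I swung the tail past the +y end block and pushed the rail gently onto the fence. It stopped there at about 7 N forward (about 9 N in all), the highest force I read at the end of any move.
4. I backed off and lifted clear before handing in.

**Last checks, from the final wrist picture:**
- **Fence:** the rail's front edge is at bay x = -24.9 mm near the tail and -24.4 mm near the lead. That matches a 25 mm wide rail lying flush at both ends.
- **Along the bay:** the rail's centre is about 5 mm towards the -y block, inside the ±7 mm limit. The blocks allow only 5 mm of play, so it is close to or touching that block.
- **Lens post and bystanders:** I never brought the fingers against the post. The stopper, weight and tweezers look undisturbed. The lamp, tape, spoons, goggles and scale I did not measure again.

**Disagreement:** fits of the plate position from the different cameras differed by up to about 6 mm in y and 0.007 rad. I therefore checked my bay position against the blocks and fence in the close-up pictures; they agreed within about 3 mm.

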